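# Roll the long bearing sleeve up the press's loading ramp and hold it at the stop

## Robot

A 6-joint arm with a two-finger parallel gripper is mounted at the origin on the work surface. World frame = base frame: x ahead of the robot, y to its left, z up, the work surface at z = 0. Lengths are in m, angles in rad, forces in N, time in s.
With the tool pointing down it reaches from about 0.375 to 0.75 m from the base axis. Payload 9 kg.
Tool frame: the origin (TCP) lies at the very end of the fingers, on their centre line; the grasp point (between the pads) lies 19 mm behind it (arm.grip_point_offset is the distance from the TCP to the grasp point, in m); x points along the fingers, y is the direction in which the jaws open and shut, and the axes are right-handed (so a half turn about x gives the same grasp; the last joint's range is limited). The gripper opens to 85 mm and grips with 20 to 120 N. Pads are 22 mm wide; open, the fingers measure 114 mm over their backs; the gripper's body (76 mm by 85 mm) begins 54 mm behind the grasp point. The pads swing forward as they close: fully open they stand 13 mm farther back than shut.
Start: joints at [1.078, 0.104, 0.097, 1.564, 0, 1.353], TCP at [0.163, 0.578, 0.231] pointing down, gripper open.
Joint ranges: [-2.99, 2.99], [-0.84, 1.86], [-1.1, 1.16], [-1.84, 2.11], [-1.51, 1.56], [-3.14, 3.14]. Speed limits (rad/s): [2.22, 2.22, 2.57, 3.14, 3.14, 3.14].

## Interface

Orientations are given as a unit quaternion [w, x, y, z].
In Python, from rig import monitor, get_image, camera_params, job, arm gives the robot as it stands.
- The arm moves only by the tool arm_command, never from a script. Its arguments are lists of equal length, an entry for each row: "xyz": the shift along the world's x, y, z in m, a list of three; "dr": the turn, a rotation vector about the world's x, y, z in degrees, a list of three. A call has 1 to 12 rows; each row shifts and turns the commanded pose from where the row before left it; what a row does not reach is not made up. A row lasts 1/8 s, in which the tool goes at most 62.5 mm and 10.7 degrees, less where a joint would pass 70% of its speed; a pose out of reach is approached as far as the arm can. A call is refused whole if a number of a shift passes 0.0625 or a number of a turn 10.7, either way. A call with a gripper value outside its range is refused whole. "fingers" is the finger opening in m, from 0 to 0.0854, set as the call begins (left out, the last holds). The fingers move at their own pace and stop on an object; "force" is the grip in N (left out, the last holds). Time passes only in rows, so rows that do not move let the fingers close. It gives the time, the measured TCP pose, the force and the opening at its end, in the units of the state.
- monitor.sense(): the state, without advancing time (a new reading comes with each control period).
- get_image(name): name is "scene" or "top" or "wrist"; returns the picture (384x512x3 uint8, red, green, blue); there is no depth.
- camera_params(name): a dict with "vertical_fov" (degrees; the focal length in pixels is half the picture's height over the tangent of half this angle, whatever the lens; pixels are square), "cx", "cy" (the principal point, pixels), "R" (3x3) and "t" (3): a world point X has camera coordinates R X + t; the wrist camera has in their place "T_tool_cam" (4x4, takes a point from camera to tool coordinates, whose origin is the TCP and whose axes are the tool frame's). Camera axes: x right, y down, z forward; pixel columns grow to the right and rows downward; lengths in m; the calibration is good to about 2 mm. A picture is of the moment at which its call begins: read the wrist's pose just before it. camera_params takes no time and is no camera call.
- job.close_job(): hands the job in, once; it reports no verdict.
The state is a dict: "clock": time; "qpos": joint angles; "qd": joint speeds; "effort": joint torques, N m; "tcp_pos": TCP position; "tcp_rot": TCP orientation; "force": force on the tool from outside, world axes, zero at the start; "wrist_torque": the same for the moment, N m; "finger_gap": finger opening in m.
Only numpy, scipy, OpenCV 4.12 (cv2) and the standard library are available. Lean on these libraries where they do the work, as an engineer would, in place of code of your own. Each camera call takes 0.05 s, during which the arm holds its last target. There are 200 camera calls.

## Task

Two steel bearing sleeves lie side by side at the foot of the press's two-lane loading ramp. With the fingertips behind it, push the longer sleeve slowly up its lane until it rests against the stop bar, never letting it run back down, and finish while still holding it there with a light push. Do not pinch or lift it, leave the shorter sleeve where it lies, and do not disturb the other things on the bench.

Things in the scene. Friction and masses are not known exactly. Their poses are not given: they have to be found in the camera images.
- long_sleeve_center (a point): Centre of the longer sleeve, the one to push: a plain steel cylinder with a dark bore, 44 mm in diameter, 64 mm long, 0.3 to 0.6 kg, lying level across its ramp lane. Its y axis is the cylinder's axis; its x and z axes turn as it rolls. It starts resting against the lip at the foot of its lane, centre 42 mm above the bench. Nothing keeps it up the ramp: let go, it rolls back.
- long_sleeve: The same longer sleeve; its origin is the same centre point. Polished and lightly oiled, it slides easily on the fingers (friction about 0.25) and rolls freely. The lip it rests on is 5 mm high, its top edge about 14 mm downhill of the sleeve's centre.
- short_sleeve_center (a point): Centre of the shorter sleeve: same steel, same 44 mm diameter, but 40 mm long. It rests against the lip at the foot of the other lane and must stay there.
- ramp: The fixed ramp; origin on the bench under its middle, x horizontal, uphill (within about 0.5 rad of the world's x), y across it to the left, z up. Sloped dark steel plate 275 mm long, 158 mm wide, rising at 8 degrees towards +x: running surface 17 mm above the bench at the foot, 36 mm over the origin, 55 mm at the top. Below it a base plate 240 x 190 x 6 mm. Sleeves at rest have x = -112 mm.
- ramp_surface (a point): Point on the running surface over the ramp's origin, midway across; x points up along the 8 degree slope, z square to the surface. The axis of a sleeve on the ramp is at z = 22 mm. Two lanes, centred at y = +37 and -37 mm, each 67 mm wide between low side walls 12 mm above the surface. Which sleeve lies in which lane varies.
- stop_face (a point): Point on the downhill face of the stop bar, midway across, 70 mm above the bench; x horizontal uphill, z up. A rigid fixed steel bar across both lanes, 170 mm long, 18 mm thick, top 95 mm above the bench, black end knobs to 107 mm. Face 70 to 105 mm uphill of the ramp's origin (varies). A sleeve against its upright face has its centre 22 mm downhill of the face.
- spacer: Steel ring, 42 mm across and 16 mm high, lying on the bench left of the ramp. A bystander.
- screwdriver: Screwdriver with a black handle lying on the bench right of the ramp. A bystander.
- plug_a: Small black connector plug, 20 mm across and 22 mm high, standing left of the ramp. A bystander.
- plug_b: Small black connector plug, as the other, standing right of the ramp, near its upper end. A bystander.
- jar: White jar, 60 mm across and 70 mm high, far left on the bench. A bystander.
- wrench: Steel wrench lying far right on the bench. A bystander.
Things that resemble listed ones, but are neither listed nor needed, are in the scene too. What is shaped like the long_sleeve but pink is not meant.

How it is judged:
By the outcome, as a careful person would: the job done as asked, in the order asked, and still so for the second after the job is handed in, while the arm keeps its last pose, push and grip.
It also fails if it takes over 38 s, if anything falls off the work surface, if the arm or the gripper's body presses on something with over 40 N, if the wrist force passes 120 N, or if a joint passes its speed limit or range.

## Working session

There is one attempt and no reset: what is moved stays moved. The work goes in short steps, Python scripts to look and compute and a tool call to move; the robot and the scene stay as the last step left them, time stands still between calls to the robot, and variables do not carry over. Pictures are saved under pics/ and viewed, about 8 in all and at most 12, crops included, and the job is handed in when it is done.

Besides the shell and the picture viewer there is one more tool, called as a command line: name --argument value ..., lists and objects as JSON in quotes. arm_command: Moves the arm, as the interface text tells. Its arguments: {"type":"object","properties":{"xyz":{"type":"array"},"dr":{"type":"array"},"fingers":{"type":"number"},"force":{"type":"number"}},"required":["xyz","dr"]}

```bash
mkdir -p pics
python3 - <<'E'
from rig import monitor, get_image, camera_params, job, arm
import cv2,numpy as np
s=monitor.sense();print(s)
for n in("scene","top"):
    cv2.imwrite(f"pics/{n}0.png",get_image(n)[:,:,::-1]);print(n,camera_params(n))
print(camera_params("wrist"))
E
```

```text
{'clock': 0.0, 'qpos': array([1.07832719e+00, 1.04697092e-01, 9.64772004e-02, 1.56389727e+00,
       4.59455427e-07, 1.35307509e+00]), 'qd': array([-0.00056367,  0.00026787,  0.00087481,  0.0001083 ,  0.00065999,
       -0.00107739]), 'effort': array([-9.18045080e-04, -5.56935918e+01,  5.03643715e+01,  1.73530681e-02,
       -3.30819585e-04,  1.91338358e-05]), 'tcp_pos': array([0.16262661, 0.57719915, 0.23052798]), 'tcp_rot': array([ 0.70028248,  0.096395  ,  0.70060751, -0.09727059]), 'force': array([ 0.33378458,  0.00908   , -0.35652896]), 'wrist_torque': array([ 0.02167987, -0.05164687,  0.02571775]), 'finger_gap': 0.08560280838333585}
scene {'vertical_fov': 45.729132380139845, 'cx': 259.6965935874559, 'cy': 188.22957046233643, 'R': array([[ 0.13252972,  0.99099579,  0.01905807],
       [ 0.77679109, -0.09190192, -0.62301656],
       [-0.61565532,  0.09737235, -0.78197644]]), 't': array([-0.07511702, -0.37528391,  1.57433704])}
top {'vertical_fov': 55.471831262401984, 'cx': 256.34903793633936, 'cy': 192.14634615738595, 'R': array([[ 0.02826996, -0.99917427,  0.02918193],
       [-0.9858124 , -0.03270024, -0.16463478],
       [ 0.16545309, -0.02411369, -0.98592282]]), 't': array([-0.03182049,  0.5532563 ,  0.90745071])}
{'vertical_fov': 65.79036657079534, 'cx': 258.10546569754524, 'cy': 193.95622661692897, 'T_tool_cam': array([[-6.50369287e-04, -2.59323891e-01,  9.65790193e-01,
        -1.42548862e-01],
       [ 9.99999513e-01,  5.47774124e-04,  8.20488646e-04,
         4.14048585e-04],
       [-7.41807186e-04,  9.65790256e-01,  2.59323409e-01,
        -6.52682620e-02],
       [ 0.00000000e+00,  0.00000000e+00,  0.00000000e+00,
         1.00000000e+00]])}
```

View pics/top0.png

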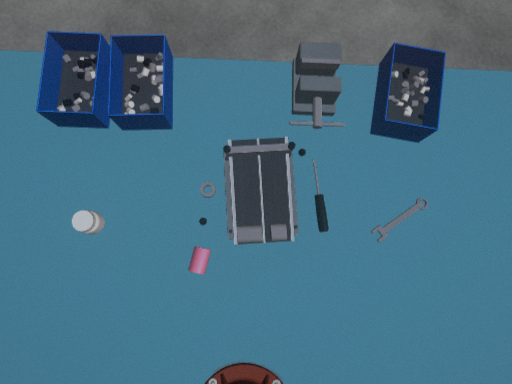

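View pics/scene0.png

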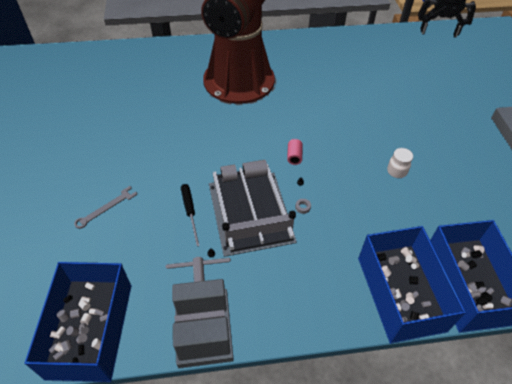

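The top view shows the ramp around (260,190), with the sleeves at its foot at about (249,234) and (279,232). The stop bar is near row 149. The pink decoy is at (200,260), off the ramp. The left sleeve looks longer, so I'll confirm that in an enlarged crop.

Run:
```python
import cv2
a=cv2.imread("pics/top0.png")[130:250,215:305]
cv2.imwrite("pics/crop.png",cv2.resize(a,None,fx=5,fy=5,interpolation=cv2.INTER_CUBIC))
```

```text
(no output)
```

View pics/crop.png

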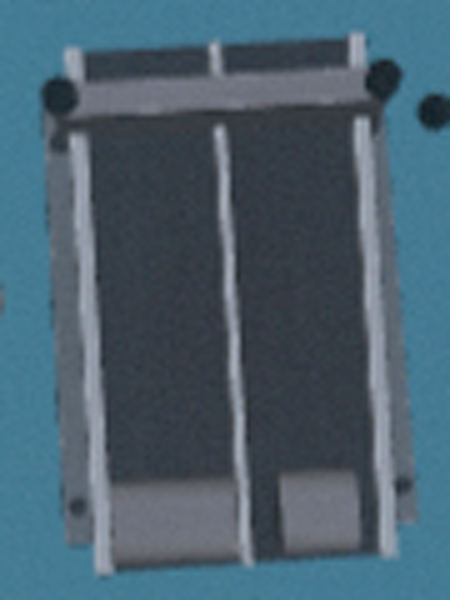

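The left sleeve in the crop (about 128 px wide) is longer than the right one (about 78 px), so the target is in the left (+y) lane.

```bash
cat > h.py <<'E'
import numpy as np
from rig import monitor,get_image,camera_params
from scipy.spatial.transform import Rotation as Ro
def Rq(q): return Ro.from_quat(np.r_[q[1:],q[0]]).as_matrix()
def cast(n,u,v,z,wp=None):
    c=camera_params(n); f=192/np.tan(np.radians(c["vertical_fov"]/2))
    d=np.array([(u-c["cx"])/f,(v-c["cy"])/f,1])
    if wp is None: R=c["R"].T; o=-R@c["t"]
    else:
        T=c["T_tool_cam"]; A=Rq(wp[1]); R=A@T[:3,:3]; o=wp[0]+A@T[:3,3]
    d=R@d
    return o+d*(z-o[2])/d[2]
E
python3 - <<'E'
from h import *
c=lambda x,y,z:cast("top",215+(x-2)/5,130+(y-2)/5,z)
n=np.round
print("knobs",n(c(60,97,.1),3),n(c(383,78,.1),3))
print("foot walls",[n(c(x,y,.029),3) for x,y in((104,572),(248,563),(388,555))])
print("walls near bar",[n(c(x,y,.06),3) for x,y in((80,136),(220,130),(361,122))])
print("bar face top",n(c(100,116,.095),3),n(c(350,108,.095),3))
print("long",n(c(174,520,.05),3),"short",n(c(320,512,.05),3))
print("long ends",n(c(112,520,.05),3),n(c(238,520,.05),3))
print(n(Rq(monitor.sense()["tcp_rot"]),3))
E
```

```text
knobs [0.652 0.064 0.1  ] [ 0.668 -0.098  0.1  ]
foot walls [array([0.419, 0.035, 0.029]), array([ 0.426, -0.039,  0.029]), array([ 0.432, -0.112,  0.029])]
walls near bar [array([0.643, 0.055, 0.06 ]), array([ 0.649, -0.018,  0.06 ]), array([ 0.656, -0.092,  0.06 ])]
bar face top [0.644 0.044 0.095] [ 0.653 -0.082  0.095]
long [ 0.446 -0.     0.05 ] short [ 0.452 -0.075  0.05 ]
long ends [0.445 0.032 0.05 ] [ 0.447 -0.033  0.05 ]
[[-0.001  0.271  0.962]
 [-0.001  0.962 -0.271]
 [-1.    -0.001 -0.   ]]
```

arm_command --xyz '[[0.03,-0.0485,0],[0.03,-0.0485,0],[0.03,-0.0485,0],[0.03,-0.0485,0],[0.03,-0.0485,0],[0.03,-0.0485,0],[0.009,-0.0485,-0.014],[0.009,-0.0485,-0.014],[0.009,-0.0485,-0.013],[0.009,-0.0485,-0.013],[0.009,-0.0485,-0.013],[0.009,-0.0485,-0.013]]' --dr '[[0,0,1.76],[0,0,1.76],[0,0,1.76],[0,0,1.76],[0,0,1.76],[0,0,1.76],[0,0,1.76],[0,0,1.76],[0,0,1.76],[0,0,1.76],[0,0,1.76],[0,0,1.76]]' --fingers 0.024 --force 40

```text
clock: 1.6
tcp_pos: [0.3968, -0.0061, 0.1508]
tcp_rot: [0.706, -0.033, 0.706, 0.033]
force: [-0.1, 0.3, 0.5]
finger_gap: 0.0242
```

arm_command --xyz '[[0,0,0],[0,0,0]]' --dr '[[0,0,0],[0,0,0]]'

```text
clock: 1.85
tcp_pos: [0.3966, -0.0043, 0.1513]
tcp_rot: [0.706, -0.033, 0.707, 0.033]
force: [-0.8, 0.2, 1.1]
finger_gap: 0.024
```

Run:
```python
from h import *
import cv2
s=monitor.sense();print(s["tcp_pos"],s["finger_gap"],s["qpos"],np.round(Rq(s["tcp_rot"]),3))
cv2.imwrite("pics/w1.png",get_image("wrist")[:,:,::-1])
```

```text
[ 0.39657416 -0.00430915  0.15125029] 0.024003339103481142 [-3.44023200e-01 -5.53489299e-01 -6.17522576e-01  1.50741236e+00
  3.25739209e-04 -4.36828024e-01] [[-0.001 -0.093  0.996]
 [ 0.001  0.996  0.093]
 [-1.     0.001 -0.   ]]
```

View pics/w1.png

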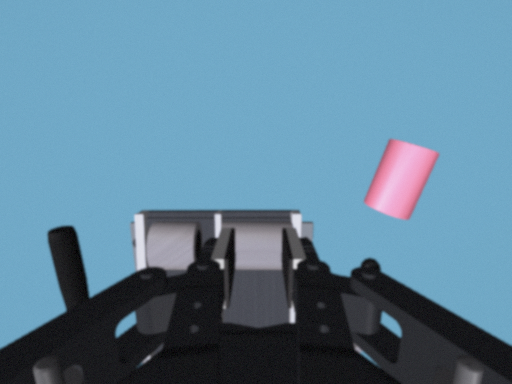

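The wrist view has image-down as uphill. The long sleeve is centred near (258,246), between walls at columns about 218 and 296, with the fingers straddling that column. The pink decoy is at (402,180), well clear. Next I'll check the sleeve position from here.

Run:
```python
from h import *
s=monitor.sense();wp=(s["tcp_pos"],Rq(s["tcp_rot"]));wp=(s["tcp_pos"],s["tcp_rot"])
for nme,u,v,z in(("midwall foot",218,213,.029),("left wall foot",296,213,.029),("sleeve down silhouette",258,224,.042),("sleeve up silh",258,269,.042)):
    print(nme,np.round(cast("wrist",u,v,z,wp),4))
```

```text
midwall foot [ 0.4247 -0.0385  0.029 ]
left wall foot [0.4178 0.0346 0.029 ]
sleeve down silhouette [ 0.4272 -0.0005  0.042 ]
sleeve up silh [0.4722 0.0038 0.042 ]
```

arm_command --xyz '[[0,0,-0.0195],[0,0,-0.0195],[0,0,-0.0195],[0,0,-0.0195],[0,0,-0.0195],[0,0,-0.0195],[0,0,0]]' --dr '[[0,0,0],[0,0,0],[0,0,0],[0,0,0],[0,0,0],[0,0,0],[0,0,0]]'

```text
clock: 2.78
tcp_pos: [0.3952, -0.0038, 0.0321]
tcp_rot: [0.705, -0.033, 0.707, 0.034]
force: [-0.5, -0.1, -0.3]
finger_gap: 0.024
```

arm_command --xyz '[[0.003,0.0003,0],[0.003,0.0003,0],[0.003,0.0003,0],[0.002,0.0002,0],[0.002,0.0002,0],[0.0,0.0,0]]' --dr '[[0,0,0],[0,0,0],[0,0,0],[0,0,0],[0,0,0],[0,0,0]]'

```text
clock: 3.52
tcp_pos: [0.4099, -0.0032, 0.0343]
tcp_rot: [0.706, -0.033, 0.706, 0.033]
force: [0.2, 1.0, 0.5]
finger_gap: 0.0236
```

arm_command --xyz '[[0.002,0.0002,0.0001],[0.002,0.0002,0.0002],[0.003,0.0003,0.0004],[0.003,0.0003,0.0004],[0.003,0.0003,0.0004],[0.003,0.0003,0.0004],[0.003,0.0003,0.0004],[0.003,0.0003,0.0004],[0.003,0.0003,0.0004],[0.003,0.0003,0.0004],[0.003,0.0003,0.0004],[0.003,0.0003,0.0004]]' --dr '[[0,0,0],[0,0,0],[0,0,0],[0,0,0],[0,0,0],[0,0,0],[0,0,0],[0,0,0],[0,0,0],[0,0,0],[0,0,0],[0,0,0]]'

```text
clock: 5.03
tcp_pos: [0.444, 0.0002, 0.0387]
tcp_rot: [0.706, -0.033, 0.706, 0.033]
force: [-0.7, -0.9, 0.8]
finger_gap: 0.0242
```

Run:
```python
from h import *
import cv2
s=monitor.sense();print(s["tcp_pos"],s["force"])
a=get_image("top")[130:250,215:305,::-1];b=get_image("scene")[140:260,190:320,::-1]
r=lambda x:cv2.resize(x,None,fx=3.5,fy=3.5,interpolation=cv2.INTER_CUBIC)
cv2.imwrite("pics/p2.png",np.hstack([r(a),r(b)]))
```

```text
[4.43991316e-01 2.31385786e-04 3.86524548e-02] [-0.72962109 -0.88080133  0.76428745]
```

View pics/p2.png

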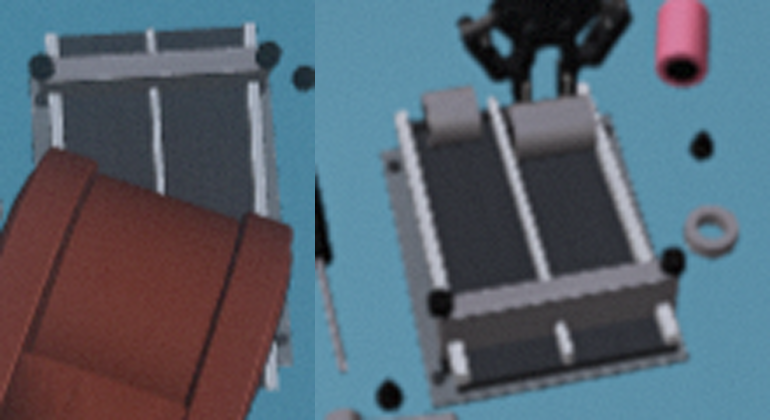

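The top view is blocked by the arm. In the scene view the longer sleeve (crop 553,125) has moved uphill and sits square in its lane against the fingers, and the shorter one (450,113) hasn't moved.

arm_command --xyz '[[0.003,0.0003,0.0004],[0.003,0.0003,0.0004],[0.003,0.0003,0.0004],[0.003,0.0003,0.0004],[0.003,0.0003,0.0005],[0.003,0.0003,0.0004],[0.003,0.0003,0.0004],[0.003,0.0003,0.0004],[0.003,0.0003,0.0004],[0.003,0.0003,0.0005],[0.003,0.0002,0.0004],[0.003,0.0002,0.0004]]' --dr '[[0,0,0],[0,0,0],[0,0,0],[0,0,0],[0,0,0],[0,0,0],[0,0,0],[0,0,0],[0,0,0],[0,0,0],[0,0,0],[0,0,0]]'

```text
clock: 6.62
tcp_pos: [0.48, 0.0036, 0.0437]
tcp_rot: [0.706, -0.033, 0.706, 0.033]
force: [-1.5, -0.2, 0.1]
finger_gap: 0.0237
```

arm_command --xyz '[[0.003,0.0003,0.0004],[0.003,0.0003,0.0004],[0.003,0.0003,0.0004],[0.003,0.0003,0.0004],[0.003,0.0003,0.0005],[0.003,0.0003,0.0004],[0.003,0.0003,0.0004],[0.003,0.0003,0.0004],[0.003,0.0003,0.0004],[0.003,0.0003,0.0005],[0.003,0.0002,0.0004],[0.003,0.0002,0.0004]]' --dr '[[0,0,0],[0,0,0],[0,0,0],[0,0,0],[0,0,0],[0,0,0],[0,0,0],[0,0,0],[0,0,0],[0,0,0],[0,0,0],[0,0,0]]'

```text
clock: 8.12
tcp_pos: [0.516, 0.007, 0.0487]
tcp_rot: [0.706, -0.033, 0.706, 0.033]
force: [-0.9, -0.5, -0.1]
finger_gap: 0.0242
```

arm_command --xyz '[[0.003,0.0003,0.0004],[0.003,0.0003,0.0004],[0.003,0.0003,0.0004],[0.003,0.0003,0.0004],[0.003,0.0003,0.0005],[0.003,0.0003,0.0004],[0.003,0.0003,0.0004],[0.003,0.0003,0.0004],[0.003,0.0003,0.0004],[0.003,0.0003,0.0005],[0.003,0.0002,0.0004],[0.003,0.0002,0.0004]]' --dr '[[0,0,0],[0,0,0],[0,0,0],[0,0,0],[0,0,0],[0,0,0],[0,0,0],[0,0,0],[0,0,0],[0,0,0],[0,0,0],[0,0,0]]'

```text
clock: 9.62
tcp_pos: [0.552, 0.0104, 0.0537]
tcp_rot: [0.706, -0.033, 0.706, 0.033]
force: [-1.7, -0.3, 1.3]
finger_gap: 0.0239
```

Run:
```python
from h import *
import cv2
s=monitor.sense();print(s["tcp_pos"],s["force"])
b=get_image("scene")[140:260,190:320,::-1]
cv2.imwrite("pics/p3.png",cv2.resize(b,None,fx=4.5,fy=4.5,interpolation=cv2.INTER_CUBIC))
```

```text
[0.55203415 0.01044773 0.0536627 ] [-1.69729276 -0.32697921  1.32936831]
```

View pics/p3.png

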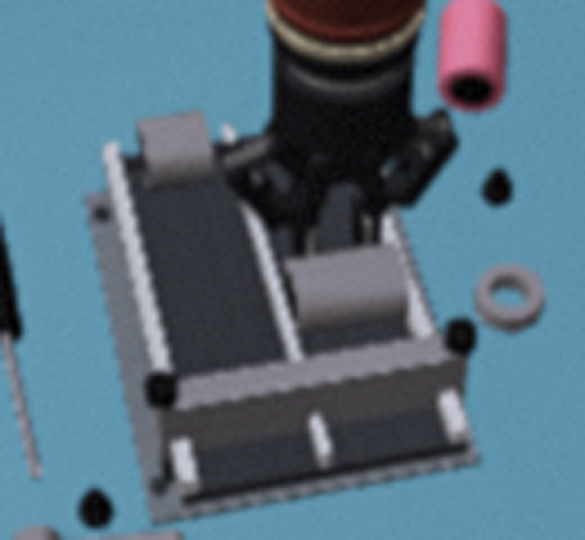

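The long sleeve (crop 350,285) is still against the fingers and nearing the bar, and the short sleeve (175,150) hasn't moved. I'll take the last stretch more slowly and watch the force.

arm_command --xyz '[[0.003,0.0003,0.0004],[0.003,0.0003,0.0004],[0.003,0.0003,0.0004],[0.003,0.0003,0.0004],[0.003,0.0003,0.0005],[0.003,0.0003,0.0004],[0.003,0.0003,0.0004],[0.002,0.0002,0.0003],[0.002,0.0002,0.0003],[0.002,0.0002,0.0003],[0.001,0.0001,0.0001],[0.001,0.0001,0.0001]]' --dr '[[0,0,0],[0,0,0],[0,0,0],[0,0,0],[0,0,0],[0,0,0],[0,0,0],[0,0,0],[0,0,0],[0,0,0],[0,0,0],[0,0,0]]'

```text
clock: 11.18
tcp_pos: [0.5808, 0.0133, 0.0576]
tcp_rot: [0.706, -0.033, 0.706, 0.033]
force: [-2.1, 0.2, 0.5]
finger_gap: 0.0241
```

arm_command --xyz '[[0.001,0.0001,0.0001],[0.001,0.0001,0.0002],[0.001,0.0001,0.0001]]' --dr '[[0,0,0],[0,0,0],[0,0,0]]'

```text
clock: 11.55
tcp_pos: [0.5839, 0.0136, 0.058]
tcp_rot: [0.706, -0.033, 0.706, 0.033]
force: [-1.7, 0.4, -0.2]
finger_gap: 0.0242
```

arm_command --xyz '[[0.001,0.0001,0.0001],[0.001,0.0001,0.0002],[0.001,0.0001,0.0001]]' --dr '[[0,0,0],[0,0,0],[0,0,0]]'

```text
clock: 11.92
tcp_pos: [0.5869, 0.0139, 0.0584]
tcp_rot: [0.706, -0.033, 0.706, 0.033]
force: [-1.3, 0.7, 0.7]
finger_gap: 0.0241
```

arm_command --xyz '[[0.001,0.0001,0.0001],[0.0,0.0,0.0]]' --dr '[[0,0,0],[0,0,0]]'

```text
clock: 12.18
tcp_pos: [0.588, 0.014, 0.0585]
tcp_rot: [0.706, -0.033, 0.706, 0.033]
force: [-0.2, -0.1, 1.3]
finger_gap: 0.0239
```

arm_command --xyz '[[0.001,0.0001,0.0001],[0.0,0.0,0.0]]' --dr '[[0,0,0],[0,0,0]]'

```text
clock: 12.42
tcp_pos: [0.5889, 0.0142, 0.0586]
tcp_rot: [0.706, -0.033, 0.706, 0.033]
force: [-1.3, -0.1, 0.3]
finger_gap: 0.0242
```

arm_command --xyz '[[0.001,0.0001,0.0001],[0.0,0.0,0.0]]' --dr '[[0,0,0],[0,0,0]]'

```text
clock: 12.68
tcp_pos: [0.5899, 0.0142, 0.0588]
tcp_rot: [0.706, -0.033, 0.706, 0.033]
force: [-0.6, 0.6, 0.2]
finger_gap: 0.024
```

Run:
```python
from h import *
import cv2
s=monitor.sense();print(s["tcp_pos"],s["force"])
b=get_image("scene")[140:260,190:320,::-1]
cv2.imwrite("pics/p4.png",cv2.resize(b,None,fx=4.5,fy=4.5,interpolation=cv2.INTER_CUBIC))
```

```text
[0.58993583 0.01422991 0.0587744 ] [-0.62485353  0.60705518  0.21579186]
```

View pics/p4.png

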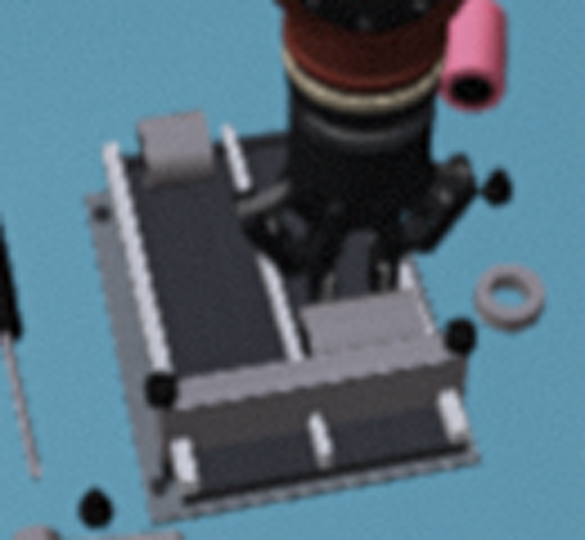

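The sleeve (crop 365,325) is close to the bar, but the force shows no contact with it yet. I'll continue in small steps.

arm_command --xyz '[[0.001,0.0001,0.0001],[0.0,0.0,0.0]]' --dr '[[0,0,0],[0,0,0]]'

```text
clock: 12.98
tcp_pos: [0.5909, 0.0143, 0.0588]
tcp_rot: [0.706, -0.033, 0.706, 0.033]
force: [-0.8, 0.3, -0.2]
finger_gap: 0.0241
```

arm_command --xyz '[[0.001,0.0001,0.0001],[0.0,0.0,0.0]]' --dr '[[0,0,0],[0,0,0]]'

```text
clock: 13.22
tcp_pos: [0.5919, 0.0144, 0.059]
tcp_rot: [0.706, -0.033, 0.706, 0.033]
force: [-1.0, -0.4, 0.6]
finger_gap: 0.0239
```

arm_command --xyz '[[0.001,0.0001,0.0001],[0.0,0.0,0.0]]' --dr '[[0,0,0],[0,0,0]]'

```text
clock: 13.48
tcp_pos: [0.593, 0.0145, 0.0591]
tcp_rot: [0.706, -0.033, 0.706, 0.033]
force: [-0.1, -0.9, 0.6]
finger_gap: 0.0242
```

arm_command --xyz '[[0.001,0.0001,0.0001],[0.0,0.0,0.0]]' --dr '[[0,0,0],[0,0,0]]'

```text
clock: 13.72
tcp_pos: [0.5931, 0.0146, 0.059]
tcp_rot: [0.706, -0.033, 0.707, 0.033]
force: [-4.0, -0.6, 2.3]
finger_gap: 0.024
```

arm_command --xyz '[[0.001,0.0001,0.0001],[0.0,0.0,0.0]]' --dr '[[0,0,0],[0,0,0]]'

```text
clock: 13.98
tcp_pos: [0.5932, 0.0146, 0.0589]
tcp_rot: [0.705, -0.033, 0.708, 0.033]
force: [-9.6, -1.8, 4.8]
finger_gap: 0.0248
```

arm_command --xyz '[[0.001,0.0001,0.0001],[0.0,0.0,0.0]]' --dr '[[0,0,0],[0,0,0]]'

```text
clock: 14.22
tcp_pos: [0.5932, 0.0147, 0.0587]
tcp_rot: [0.704, -0.033, 0.708, 0.033]
force: [-13.6, -1.9, 7.1]
finger_gap: 0.0238
```

Contact with the bar came at TCP x ≈ 0.593, and the push has built to about 14 N. I'll ease it to a light push without losing contact.

arm_command --xyz '[[-0.0005,0,0],[-0.0005,0,0],[-0.0004,-0.0001,0],[0,0,0],[0,0,0],[0,0,0]]' --dr '[[0,0,0],[0,0,0],[0,0,0],[0,0,0],[0,0,0],[0,0,0]]'

```text
clock: 14.98
tcp_pos: [0.5932, 0.0146, 0.0588]
tcp_rot: [0.705, -0.033, 0.707, 0.033]
force: [-6.4, -1.6, 2.3]
finger_gap: 0.0242
```

Run:
```python
from h import *
import cv2
s=monitor.sense();print(s["tcp_pos"],s["force"],s["wrist_torque"])
b=get_image("scene")[140:260,190:320,::-1];w=get_image("wrist")[180:384,150:370,::-1]
r=lambda x,h:cv2.resize(x,(int(x.shape[1]*h/x.shape[0]),h),interpolation=cv2.INTER_CUBIC)
cv2.imwrite("pics/p5.png",np.hstack([r(b,360),r(w,360)]))
```

```text
[0.59315377 0.01463676 0.05881453] [-6.42179146 -1.56720463  2.2666497 ] [-0.28300342  1.37150037 -0.01619572]
```

View pics/p5.png

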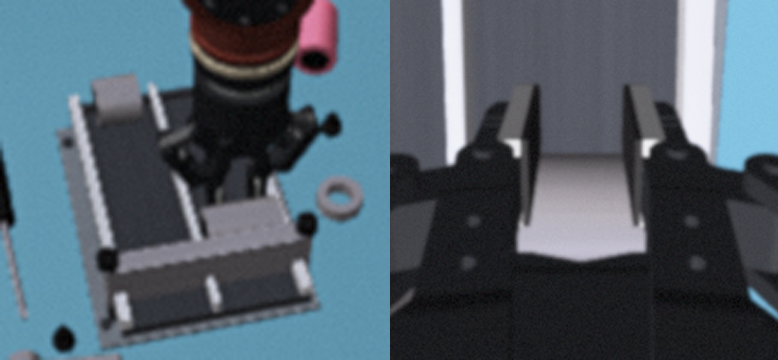

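The sleeve sits square against both fingertips and the bar, held with about 6 N. The short sleeve and the other things look undisturbed, so I'm handing in.

```bash
python3 -c "
from rig import job,monitor
print(job.close_job()); s=monitor.sense(); print(s['clock'],s['tcp_pos'],s['force'])"
```

```text
the job is handed in; nothing more can be done
None
the job is handed in; nothing more can be done
```

I pushed the longer sleeve (left lane) slowly up its lane until it rested against the stop bar. The fingertips stayed behind it, and I never pinched or lifted it. I handed the job in at about 15 s, still pushing lightly.

**Contact with the bar:** the force began to rise at TCP x ≈ 0.593 m, about 3 mm beyond my camera estimate. It peaked near 14 N, so I eased it back; the last reading was about 6 N uphill with no movement of the tool.

**Last pictures:** the sleeve sat square against both fingertips at the bar. The shorter sleeve was still at its lip, and the bystanders in view looked undisturbed. The final close-up did not cover the jar or wrench, but the arm did not work near them.

**Not explained:** while pressing, the vertical force was larger than the geometry predicts, about 7 N at the peak and 2 N at the end. That suggests the fingertips may have touched the sleeve slightly higher than planned.

**Not checked:** the state could no longer be read after hand-in, so I have no reading for the final second.

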